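Lock the racket into the stringing machine

TASK

Lock the racket frame into the stringing machine: with a fingertip, push the toggle lever at the head end of the racket over towards the middle of the hoop until it snaps into its other position, and then do the same with the toggle lever at the throat end. Only push the levers, do not pick anything up; leave the machine, the racket, the small brake lever and everything else on the bench where they are, and finish with both toggle levers fully over and your hand clear.

Things in the scene. Friction and masses are not known exactly. Their poses are not given: they have to be found in the camera images.
- machine: stringing machine, 9 kg, loose on rubber feet. Origin on the bench under the hoop's centre, z up. Its rail (560 x 90 mm, 28 mm high) runs along y: +y head end, -y throat and racket handle; y within 0.35 rad of world y. Towers 60 mm wide at y = +145 (head) and -145 mm (throat); the cheeks that carry the levers end at z = 149 mm, four black posts beside the hoop at z = 126 mm
- head_clamp_grip (a point): centre of the heavy dark steel crossbar (44 mm long along the machine's x, 24 mm thick) of the head-end toggle lever, at the round end of the hoop. 10 mm steel stem, 75 mm from pivot to bar. In the machine's frame: pivot y = 150, z = 137 mm, axis along x; bar open at y = 192, z = 199 mm (leaning away from the hoop), at top of arc z = 212, locked at y = 108, z = 199 mm (leaning over the hoop)
- throat_clamp_grip (a point): the same for the throat-end toggle lever, where the hoop meets the shaft, mirrored. In the machine's frame: pivot y = -150, z = 137 mm; bar open at y = -192, z = 199 mm (leaning away from the hoop), locked at y = -108, z = 199 mm
- head_clamp (a joint): angle of the head-end toggle lever, rad: 0 = open, leaning away from the hoop; 1.2 = locked, leaning over the hoop. The weight of its bar throws it over to whichever end is nearer (upright = 0.6) and keeps it there; it takes about 1.5 to 2 N at the crossbar to start it and less towards upright
- throat_clamp (a joint): the same for the throat-end toggle lever: 0 = open, 1.2 = locked, centre 0.6
- racket: unstrung badminton racket, 675 mm long, 85 g, lying loose and level in the machine. Origin at the centre of the hoop (100 mm above the bench); hoop 250 x 200 mm outside, of 10 mm tube; the shaft and handle run to -y of the racket's frame, the handle's end 557 mm from the origin
- brake_knob (a point): centre of the 20 mm ball knob of the small turntable brake lever (45 mm long, no spring, stands at any angle, knob 80 to 85 mm above the bench) on a grey block at x = -125 mm in the machine's frame, on the robot's side of the hoop; to be left alone
- string_clamp: small steel string clamp, 30 x 19 x 50 mm, standing on the machine's rail inside the outline of the hoop; origin at the centre of its underside
- shuttlecock: white shuttlecock, 65 mm wide, 84 mm high, standing on its feathers on the bench at the robot's side of the machine near the head end; origin at the centre of its underside
- awl: awl like a screwdriver, about 160 mm long, lying on the bench along its x axis beside the rail, on the far side from the robot, near the throat end; origin on the underside
- grommet_jar: jar, 52 mm wide, 70 mm high, beyond the machine; origin at the centre of its underside
- reel: white string reel lying flat, 110 mm wide, 36 mm high, beyond the machine; origin at the centre of its underside
- grip_tape: black roll of tape lying flat, 56 mm wide, 28 mm high, beyond the machine; origin at the centre of its underside

How it is judged (in metres and radians):
On the way, in this order (a step that is already met when the one before it is completed fails the run):
1. the head-end lever is snapped over while the throat-end lever is still open (value of joint head_clamp above 1.12 rad and value of joint throat_clamp below 0.3 rad), for 0.1 s.
2. then the throat-end lever is snapped over as well (value of joint throat_clamp above 1.12 rad), for 0.1 s.
At the end, for the whole second after the job is handed in: Both toggle levers rest locked (joint over 1.12 of 1.2 rad); machine within 15 mm, racket within 12 mm and level, brake knob within 10 mm and every other listed thing within 25 mm of where it was (value of joint each of head_clamp, throat_clamp above 1.12 rad and not (distance of machine from where it was at the start of the episode above 0.015 m) and not (distance of racket from where it was at the start of the episode above 0.012 m or angle between racket's own z axis and vertical above 0.1 rad) and not (distance of brake_knob from where it was at the start of the episode above 0.01 m) and not (distance of any of string_clamp, shuttlecock, awl, grommet_jar, reel, grip_tape from where it was at the start of the episode above 0.025 m)); the robot touches nothing.
It fails at once if the stringing machine is shoved, lifted or carried (more than 15 mm) (distance of machine from where it was at the start of the episode above 0.015 m).
It fails at once if the racket is lifted or pushed out of place (hoop centre more than 12 mm, or tipped) (distance of racket from where it was at the start of the episode above 0.012 m or angle between racket's own z axis and vertical above 0.1 rad).
It fails at once if the brake lever is moved (knob more than 10 mm) (distance of brake_knob from where it was at the start of the episode above 0.01 m).
It fails at once if another thing on the bench is lifted, knocked or moved (more than 25 mm) (distance of any of string_clamp, shuttlecock, awl, grommet_jar, reel, grip_tape from where it was at the start of the episode above 0.025 m).
It also fails if it takes over 45 s, if anything falls off the work surface, if the arm or the gripper's body presses on something with over 40 N, if the wrist force passes 120 N, or if a joint passes its speed limit or range.

ROBOT

A 6-joint arm with a two-finger parallel gripper is mounted at the origin on the work surface. World frame = base frame: x ahead of the robot, y to its left, z up, the work surface at z = 0. Lengths are in m, angles in degrees, forces in N, time in s.
With the tool pointing down it reaches from about 0.275 to 0.725 m from the base axis. Payload 5.6 kg.
Tool frame: the origin (TCP) lies midway between the tips of the shut fingers; the grasp point (between the pads) lies 19 mm behind it; z points along the fingers, y is the direction in which the jaws open and shut (so a half turn about z gives the same grasp; the last joint's range is limited). The gripper opens to 85 mm and grips with 20 to 120 N. Pads are 22 mm wide; open, the fingers measure 114 mm over their backs; the gripper's body (76 mm by 85 mm) begins 54 mm behind the grasp point. The pads swing forward as they close: fully open they stand 13 mm farther back than shut.
Start: joints at [92.567, 14.616, 6.199, 0, -81.583, -16.306], TCP at [0.131, 0.534, 0.231] pointing down, gripper open.
Joint ranges: [-168.99, 168.99], [-69.2, 112.95], [-62.41, 85.93], [-164.36, 98.24], [-168.68, -3.75], [-174.98, 174.98]. Speed limits (degrees/s): [147.25, 147.25, 180, 180, 180, 180].

INTERFACE

Orientations are given as a 3x3 rotation matrix whose columns are the frame's x, y, z axes.
In Python, from plant import r gives the robot as it stands. The module is installed in compiled form; this text tells all that it offers. Calls block until the motion is done:
- r.goto(position, orientation): joint-space move of the TCP to a pose.
- r.movel(position, rot=None, speed=0.15): straight line of the TCP; rot=None keeps the orientation; speed is the mean speed in m/s.
- r.set_joints(angles): joint-space move.
- r.set_gripper(opening, strength=None): finger opening in m; strength is the grip in N (None keeps the last); returns when the fingers have stopped.
- r.pause(seconds).
- r.ik(position, orientation): joint angles nearest the present ones, or None.
- r.observe(): the state.
- r.snapshot(name): name is "side" or "top" or "wrist"; returns (picture, depth): 480x640x3 uint8, blue, green, red; 480x640 float32, m along the optical axis (not along the pixel's ray), 0 where there is no reading.
- r.camera_info(name): a dict with "fx", "fy", "cx", "cy" (pixels), "extrinsics" (4x4, takes a point from world to camera coordinates). Camera axes: x right, y up, looking along -z (the intrinsics and any distortion apply to the point x, -y, -z); pixel columns grow to the right and rows downward; lengths in m; the calibration is good to about 2 mm. A picture is of the moment at which its call begins: read the wrist's pose just before it. camera_info takes no time and is no camera call; for the wrist camera it gives the pose at the moment of the call.
A pose or a line that the arm cannot do raises r.PlanningError and nothing moves.
- r.hand_in(): hands the job in, once; it reports no verdict.
The state is a dict: "time": time; "joint_positions": joint angles; "qvel": joint speeds; "joint_torque": joint torques, N m; "tcp_pos": TCP position; "tcp_rot": TCP orientation; "contact_force": force on the tool from outside, world axes, zero at the start; "moment": the same for the moment, N m; "opening": finger opening in m.
Only numpy, scipy, OpenCV 4.12 (cv2) and the standard library are available. Lean on these libraries where they do the work, as an engineer would, in place of code of your own. Each camera call takes 0.05 s, during which the arm holds its last target. There are 200 camera calls.

## Working session

There is one attempt and no reset: what is moved stays moved. The work goes in short steps, each a Python script; the robot and the scene stay as the last script left them, time stands still between calls to the robot, and variables do not carry over. Pictures are saved under pics/ and viewed, about 8 in all and at most 12, crops included, and the job is handed in when it is done.

```bash
mkdir -p pics; python3 - <<'E'
from plant import r
import cv2,numpy as np
o=r.observe();print(o['time'],o['tcp_pos'],o['tcp_rot'],o['opening'])
for n in ("top","side"):
    p,d=r.snapshot(n);cv2.imwrite(f"pics/{n}0.png",p);np.save(f"pics/{n}0.npy",d)
    c=r.camera_info(n);print(n,{k:np.round(v,4).tolist() if k=="extrinsics" else v for k,v in c.items()},(d>0).mean())
E
```

```text
0.0 [0.13046858 0.53378898 0.23041057] [[ 9.71362323e-01 -2.37602814e-01 -3.73996577e-04]
 [-2.37603097e-01 -9.71360602e-01 -1.82987542e-03]
 [ 7.14980080e-05  1.86633478e-03 -9.99998256e-01]] 0.08560023561341396
top {'fx': 540.3078947684589, 'fy': 540.3078947684589, 'cx': 316.347238354776, 'cy': 239.61366649189708, 'extrinsics': [[-0.0082, -0.9999, -0.0145, 0.0114], [0.9959, -0.0094, 0.09, -0.5737], [-0.0901, -0.0137, 0.9958, -0.9985], [0.0, 0.0, 0.0, 1.0]]} 0.9960677083333334
side {'fx': 501.86091074033243, 'fy': 501.86091074033243, 'cx': 321.28419510392865, 'cy': 240.95062028244726, 'extrinsics': [[0.9793, -0.2026, -0.003, -0.5574], [0.1451, 0.6909, 0.7083, -0.1906], [-0.1415, -0.694, 0.7059, -0.9473], [0.0, 0.0, 0.0, 1.0]]} 0.9957552083333333
```

View pics/top0.png

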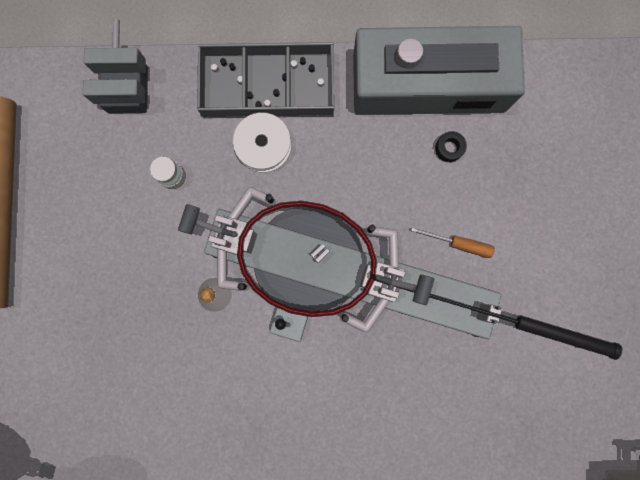

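View pics/side0.png

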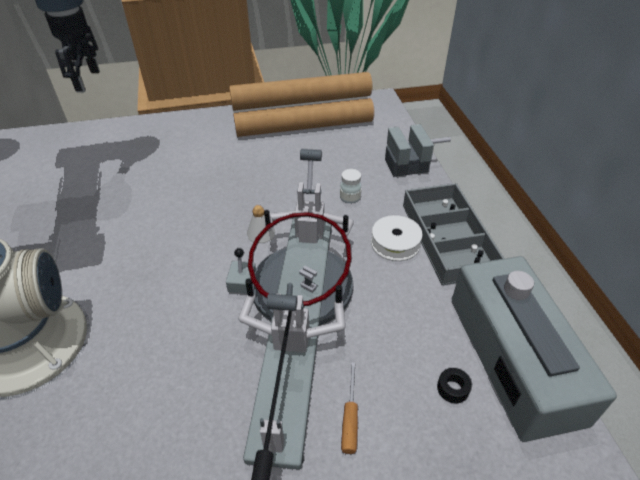

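Top view: the head bar is at about (190,219), the throat bar at (424,289) and the red hoop is centred near (307,258). The shuttlecock is at (208,295) and the brake knob at (281,324). Both levers lean outward (open).

```bash
cat > h.py <<'E'
import numpy as np,cv2
def ray(c,u,v,z):
    E=np.array(c["extrinsics"]);R=E[:3,:3];o=-R.T@E[:3,3]
    d=R.T@np.array([(u-c["cx"])/c["fx"],-(v-c["cy"])/c["fy"],-1]);return o+d*(z-o[2])/d[2]
def pts(c,d,m):
    v,u=np.nonzero(m&(d>0));z=d[v,u];E=np.array(c["extrinsics"])
    P=np.c_[(u-c["cx"])/c["fx"]*z,-(v-c["cy"])/c["fy"]*z,-z];return (P-E[:3,3])@E[:3,:3],u,v
E
python3 - <<'E'
from plant import r
from h import *
c=r.camera_info("top");p=cv2.imread("pics/top0.png");d=np.load("pics/top0.npy")
for n,(u,v) in dict(head=(190,219),throat=(424,289)).items():
    m=np.zeros(d.shape,bool);m[v-25:v+25,u-25:u+25]=1
    P,uu,vv=pts(c,d,m);k=P[:,2]>.19;Q=P[k]
    b=cv2.minAreaRect(Q[:,:2].astype(np.float32)*1000)
    print(n,k.sum(),Q.min(0),Q.max(0),b, "ray",ray(c,uu[k].mean(),vv[k].mean(),.205))
h=p.astype(int);m=(h[...,2]>70)&(h[...,1]<50)&(h[...,0]<60)
m=m.astype(np.uint8);m[:190]=0;m[330:]=0
cs,_=cv2.findContours(m,cv2.RETR_EXTERNAL,cv2.CHAIN_APPROX_NONE);q=np.vstack(cs)[:,0]
w=np.array([ray(c,*x,.1)[:2] for x in q]);hull=cv2.convexHull((w*1000).astype(np.float32))
print("hoop",cv2.fitEllipse(hull))
E
```

```text
head 433 [0.56974561 0.1886864  0.19055401] [0.61584868 0.22106837 0.21589365] ((592.7039184570312, 204.54193115234375), (24.02566146850586, 44.53289794921875), 70.79779815673828) ray [0.5926077  0.20446603 0.205     ]
throat 447 [ 0.45632347 -0.17666539  0.19000342] [ 0.50268027 -0.14500074  0.21548936] ((479.31024169921875, -159.9010772705078), (26.49643325805664, 44.17875289916992), 71.60475158691406) ray [ 0.47900921 -0.16034647  0.205     ]
hoop ((538.820068359375, -32.28432083129883), (208.44161987304688, 373.4559020996094), 179.00718688964844)
```

```bash
cat >> h.py <<'E'
C=np.array([.5360,.0222]);Y=np.array([.297,.9548]);X=np.array([Y[1],-Y[0]])
def W(y,z,x=0): return np.r_[C+x*X+y*Y,z]
def rot(s): # tool x along s*Y, pointing down
    x=np.r_[s*Y,0]/np.linalg.norm(Y);z=np.array([0,0,-1.]);return np.c_[x,np.cross(z,x),z]
E
python3 - <<'E'
from plant import r
from h import *
for s in (1,-1):
    for y in (.242,.16,-.242,-.16):
        q=r.ik(W(y,.19),rot(s));print(s,y,None if q is None else np.round(q,0))
S=min((1,-1),key=lambda s:abs(r.ik(W(.242,.19),rot(s))[5]));print("S",S)
r.set_gripper(0.0)
p=r.observe()['tcp_pos'];r.movel([p[0],p[1],.33])
r.goto(W(.245,.33),rot(S));r.movel(W(.245,.192))
f0=r.observe()['contact_force']
for y in np.arange(.235,.157,-.0075):
    r.movel(W(y,.192),speed=.05);print(round(y,4),np.round(r.observe()['contact_force']-f0,1))
r.pause(.5)
p,d=r.snapshot("top");cv2.imwrite("pics/top1.png",p[150:380,130:520]);
P,u,v=pts(r.camera_info("top"),d,np.ones(d.shape,bool))
q,_=r.snapshot("side");cv2.imwrite("pics/side1.png",cv2.resize(q[120:360,200:440],None,fx=2,fy=2))
o=r.observe();print(o['time'],o['tcp_pos'],o['contact_force'])
E
```

```text
1 0.242 [ 36.  28.  20.   0. -82. 127.]
1 0.16 [ 31.  22.  11.   0. -79. 131.]
1 -0.242 [ -7.  11.  -5.   0. -74. 169.]
1 -0.16 [  3.  11.  -5.   0. -74. 160.]
-1 0.242 [ 36.  28.  20.   0. -82. -53.]
-1 0.16 [ 31.  22.  11.   0. -79. -49.]
-1 -0.242 [ -7.  11.  -5.   0. -74. -11.]
-1 -0.16 [  3.  11.  -5.   0. -74. -20.]
S -1
0.235 [-0.1 -0.4 -0.5]
0.2275 [ 1.  -0.4 -0.2]
0.22 [-0.3 -0.2  0.1]
0.2125 [ 0.6 -0.5 -0.2]
0.205 [0.1 0.8 1.8]
0.1975 [ 0.7 -0.5  0. ]
0.19 [ 1.1 -1.  -0.6]
0.1825 [-0.2 -0.7 -0.5]
0.175 [ 0.6 -0.7 -0.8]
0.1675 [ 0.2 -0.4  0.5]
0.16 [-0.1 -1.2 -0.3]
8.6833 [0.5835169  0.17496721 0.19196515] [1.07760654 0.16112128 0.45391695]
```

View pics/side1.png

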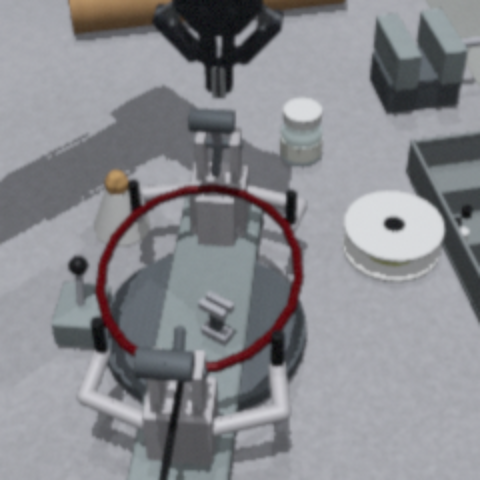

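The head bar at crop (213,120) now leans hoopward with the finger behind it. I'll back off and measure it.

```bash
cat >> h.py <<'E'
def bars(r,name):
    p,d=r.snapshot("top");cv2.imwrite(f"pics/{name}.png",p)
    P,_,_=pts(r.camera_info("top"),d,np.ones(d.shape,bool));P=P[(P[:,2]>.19)&(P[:,2]<.228)]
    a=(P[:,:2]-C);x,y=a@X,a@Y
    for lo,hi in((.06,.25),(-.25,-.06)):
        k=(abs(x)<.04)&(y>lo)&(y<hi);print(k.sum(),"y",np.round([y[k].min(),np.median(y[k]),y[k].max()],4),"x",np.round(np.median(x[k]),4),"ztop",P[k][:,2].max().round(4)) if k.any() else print(0)
E
python3 - <<'E'
from plant import r
from h import *
r.movel(W(.185,.192));r.movel(W(.2,.33));r.goto(W(.31,.34),rot(-1))
bars(r,"top2");print(r.observe()['time'])
E
```

```text
434 y [0.0954 0.1057 0.1195] x -0.0004 ztop 0.2143
444 y [-0.2039 -0.1902 -0.1797] x -0.0003 ztop 0.2157
10.6417
```

View pics/top2.png

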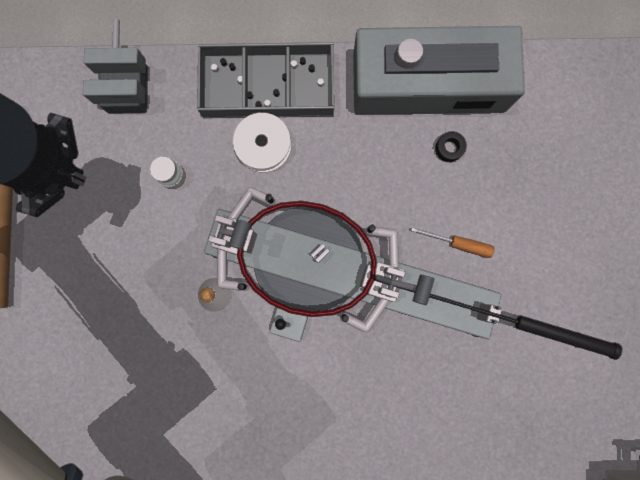

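The head bar is now at (240,236) and measures y≈107 mm against 108 for locked. The throat is still open and nothing else has moved, so I'll do the throat next.

```bash
python3 - <<'E'
from plant import r
from h import *
r.goto(W(.2,.36),rot(-1));r.goto(W(-.1,.36),rot(-1));r.goto(W(-.245,.33),rot(-1));r.movel(W(-.245,.192))
r.movel(W(-.157,.192),speed=.05);r.pause(.4)
r.movel(W(-.185,.192));r.movel(W(-.2,.33));r.goto(W(-.33,.34),rot(-1));r.pause(.3)
bars(r,"top3");o=r.observe();print(o['time'],o['tcp_pos'],o['contact_force'])
a,b=cv2.imread("pics/top0.png"),cv2.imread("pics/top3.png");cv2.imwrite("pics/cmp.png",b)
E
```

```text
431 y [0.0956 0.1057 0.1196] x -0.0004 ztop 0.2145
437 y [-0.1195 -0.1069 -0.0958] x -0.0005 ztop 0.2155
18.675 [ 0.43828764 -0.29225819  0.33999727] [ 0.00986406  0.65288924 -0.35714893]
```

View pics/top3.png

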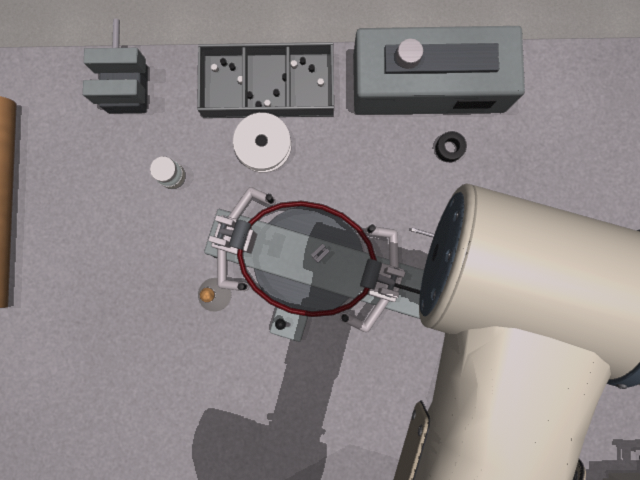

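Both bars are over, at (240,236) and (371,274), and the visible items have not moved. The hand is clear in free space at z = 0.34, so I'm handing in.

```bash
python3 - <<'E'
from plant import r
r.hand_in();print(r.observe()['time'])
E
```

```text
the job is handed in; nothing more can be done
the job is handed in; nothing more can be done
```

Both toggle levers are locked and the job is handed in. I pushed the head-end lever over with the shut fingertips first, checked it, then did the throat-end lever.

- **Levers:** in the last depth measurement the bars sit at about y = +107 mm (head) and -107 mm (throat) in the machine's frame, against ±108 mm for locked. After the head push, the throat bar was still open, at about -190 mm.
- **Time and force:** the last check was at 18.7 s. The contact force readings stayed within about 2 N during the head push; I did not log them during the throat push.
- **Hand:** it finished clear, with the fingertips at z = 0.34 m.
- **Other items:** in the last picture the machine, hoop, brake knob, string clamp, shuttlecock, jar, reel and tape looked unmoved. I judged this by eye and did not measure it. The arm hid the racket handle and most of the awl in that picture. They were last seen in place before the throat push.
- **Failed check:** an early ellipse fit to the hoop gave a wrong result (208 x 373 mm). I did not use it and took the machine's pose from the two lever bars, which were 382 mm apart against 384 mm expected.

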